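# Dock the knob modules in the cockpit bay

### The arm

A 6-joint arm with a two-finger parallel gripper is mounted at the origin on the work surface. World frame = base frame: x ahead of the robot, y to its left, z up, the work surface at z = 0. Lengths are in m, angles in rad, forces in N, time in s.
With the tool pointing down it reaches from about 0.35 to 0.775 m from the base axis. Payload 5.5 kg.
Tool frame: the origin (TCP) lies between the finger pads; the fingertips stand 19 mm ahead of it and the grasp point (between the pads) is the TCP; z points along the fingers, x is the direction in which the jaws open and shut, and the axes are right-handed (so a half turn about z gives the same grasp; the last joint's range is limited). The gripper opens to 85 mm and grips with 20 to 120 N. Pads are 22 mm wide; open, the fingers measure 114 mm over their backs; the gripper's body (76 mm by 85 mm) begins 54 mm behind the grasp point. The pads swing forward as they close: fully open they stand 13 mm farther back than shut.
Start: joints at [0.977, 0.313, 0.046, 1.304, 0, 1.431], TCP at [0.252, 0.517, 0.25] pointing down, gripper open.
Joint ranges: [-2.76, 2.76], [-0.86, 1.69], [-1.03, 1.26], [-2.2, 2.34], [-1.47, 1.5], [-3.14, 3.14]. Speed limits (rad/s): [2.57, 2.57, 3.14, 3.14, 3.14, 3.14].

### API

Orientations are given as a unit quaternion [w, x, y, z].
In Python, from workcell import env gives the robot as it stands. The module is installed in compiled form; this text tells all that it offers.
- The arm moves only by the tool carry_out, never from a script. Its argument "steps" is a list of rows, each a list of 7 numbers: the gripper command: -1 is shut, 1 is fully open, values between are in proportion, then the shift along the tool's x, y, z in m, then the turn, a rotation vector about the tool's x, y, z in rad. A call has 1 to 20 rows; each row shifts and turns the commanded pose from where the row before left it, along the tool's axes as they then stand; what a row does not reach is not made up. A row lasts 1/8 s, in which the tool goes at most 62.5 mm and 10.7 degrees, less where a joint would pass 70% of its speed; a pose out of reach is approached as far as the arm can. A call with a gripper value outside its range is refused whole. The fingers move at their own pace and stop on an object; "grip_force" is the grip in N (left out, the last holds). Time passes only in rows, so rows that do not move let the fingers close. It gives the time, the measured TCP pose, the force and the opening at its end, in the units of the state.
- env.get_state(): the state, without advancing time (a new reading comes with each control period).
- env.read_camera(name): name is "scene" or "side" or "wrist"; returns a dict with "color" (400x640x3 uint8, red, green, blue), "K" (3x3 intrinsics, pixels), "dist" ([k1, k2, p1, p2, k3] as OpenCV has them; the pictures are not rectified), "R" (3x3) and "t" (3): a world point X has camera coordinates R X + t. Camera axes: x right, y down, z forward; pixel columns grow to the right and rows downward; lengths in m; the calibration is good to about 2 mm. A picture is of the moment at which its call begins. There is no depth.
- env.hand_in(): hands the job in, once; it reports no verdict.
The state is a dict: "clock": time; "joint_pos": joint angles; "qvel": joint speeds; "tau": joint torques, N m; "tcp_pos": TCP position; "orientation": TCP orientation; "wrist_force": force on the tool from outside, world axes, zero at the start; "ft_torque": the same for the moment, N m; "finger_gap": finger opening in m.
Only numpy, scipy, OpenCV 4.12 (cv2) and the standard library are available. Lean on these libraries where they do the work, as an engineer would, in place of code of your own. Each camera call takes 0.05 s, during which the arm holds its last target. There are 200 camera calls.

### The job

Fold the small two-panel screen at the mouth of the bay flat against itself and flat back along the side, out of the way. Then put every loose knob module into the tray, some in each of its two compartments so that it stays balanced, and after that slide the loaded tray, without lifting it or letting either end dip into the gap, across to the bay box, squarely and fully home against the stop. Last, throw the latch lever all the way over, and leave the mug, the screwdriver and the clamp where they are.

Things in the scene. Friction and masses are not known exactly. Their poses are not given: they have to be found in the camera images.
- loading_box: fixed black box, 50 mm tall, flat top, on which the tray starts. Origin on the desk (z = 0) under the middle of its edge at the gap. The box runs 260 mm along its +y axis from the origin, and from -85 to +115 mm along x. Its -y axis is the way the tray must slide.
- bay_box: fixed black box, 50 mm tall, level and parallel with the loading box, across a gap of 64 to 76 mm. Origin on the desk under the middle of its mouth edge (the edge at the gap); the box runs 345 mm along its -y axis, and from -85 to +115 mm along x. Axes parallel to the loading box's, the two origins on one line along y.
- bay_stop (a point): middle of the foot of the near face of the stop, an aluminium bar (150 mm along x, 30 mm tall, 10 mm thick) across the bay box's top, 245 mm along -y from the bay box's origin; axes as the bay box's. Fully home, the tray's leading end touches it, its origin then 107.5 mm along +y of this point.
- tray: loose aluminium tray, 155 (x) x 215 (y, the sliding way) x 37 mm, 300 g, 4 mm walls, on two round-ended runners. Origin: centre of its underside, z up; inner floor 10 mm above it. A divider at y = 0 (4 mm thick, top at 30 mm) makes two compartments 147 (x) x 101 mm (three square-set modules fit in a row along x). Starts on the loading box, y along the box's y within 0.06 rad. Loaded at one end only it may tip.
- inner_panel (a joint): angle (rad) of the screen's inner panel (grey, upright, 85 x 46 x 7 mm, on the bay box) about its post. 0: stands across the mouth, from the post along the bay box's -x; growing, its free edge swings into the bay (to -y); stop at 1.571, pointing along -y beside the tray's path: flat back. Light hinge, stays where left.
- outer_panel (a joint): fold angle (rad) of the outer panel (85 x 46 x 7 mm) about the hinge on the inner panel's free edge. 0: continues the inner panel; growing, it turns back on the gap side; 3.142: folded flat against it. At the start the two make a V standing in the path; pushing the outer panel's free end along the bay box's +x folds both. Light hinge, stays where left.
- screen_post (a point): on the axis of the post that carries the inner panel, 76 mm above the desk; 105 mm along +x and 6 mm along -y from the bay box's origin. With the screen folded the outer face of the stack stands 12 mm on the -x side of this point.
- screen_fold (a point): the hinge line between the two panels, at half the panels' height (76 mm above the desk; panels stand from 53 to 99 mm)
- screen_end (a point): free upright edge of the outer panel, at half its height (76 mm above the desk)
- latch (a joint): latch lever angle (rad): 0 = leaning to the bay box's -x, 1.0 = thrown all the way to +x. Stays where it is left.
- latch_tip (a point): tip of the steel latch lever, a 60 mm toggle on a grey block on the bay box's top beyond the stop. It swings in the bay box's x-z plane, half of its swing (0.5 rad) being upright.
- module0: loose knob module: black block 40 x 40 x 22 mm with a round aluminium knob, 24 mm across and 32 mm tall, standing on its middle (54 mm tall in all), about 110 g. Origin: centre of the block's underside, z up through the knob. Starts upright on the desk beyond the boxes. x and y along the block's sides. Absent in some runs.
- module1: loose knob module: black block 40 x 40 x 22 mm with a round aluminium knob, 24 mm across and 32 mm tall, standing on its middle (54 mm tall in all), about 110 g. Origin: centre of the block's underside, z up through the knob. Starts upright on the desk beyond the boxes. x and y along the block's sides. Absent in some runs.
- module2: loose knob module: black block 40 x 40 x 22 mm with a round aluminium knob, 24 mm across and 32 mm tall, standing on its middle (54 mm tall in all), about 110 g. Origin: centre of the block's underside, z up through the knob. Starts upright on the desk beyond the boxes. x and y along the block's sides. Absent in some runs.
- module3: loose knob module: black block 40 x 40 x 22 mm with a round aluminium knob, 24 mm across and 32 mm tall, standing on its middle (54 mm tall in all), about 110 g. Origin: centre of the block's underside, z up through the knob. Starts upright on the desk beyond the boxes. x and y along the block's sides. Absent in some runs.
- module4: loose knob module: black block 40 x 40 x 22 mm with a round aluminium knob, 24 mm across and 32 mm tall, standing on its middle (54 mm tall in all), about 110 g. Origin: centre of the block's underside, z up through the knob. Starts upright on the desk beyond the boxes. x and y along the block's sides. Absent in some runs.
- module5: loose knob module: black block 40 x 40 x 22 mm with a round aluminium knob, 24 mm across and 32 mm tall, standing on its middle (54 mm tall in all), about 110 g. Origin: centre of the block's underside, z up through the knob. Starts upright on the desk beyond the boxes. x and y along the block's sides. Absent in some runs.
- mug: white mug, 80 mm wide, 95 mm tall, bystander; origin centre of its underside
- screwdriver: screwdriver lying on the desk, bystander
- clamp: black desk clamp lying on the desk, about 65 x 100 x 25 mm, 400 g, bystander
Not all that is in view belongs to the job. What is shaped like the module4 but pink or purple is not meant. Leave any yellow look-alike of the module5 alone.

How it is judged:
On the way, in this order (a step that is already met when the one before it is completed fails the run):
1. the screen is folded flat and swung back along the side, the tray still on the loading box (value of joint inner_panel above 1.43 rad and value of joint outer_panel above 2.95 rad and y of tray in the frame of loading_box above 0.09 m), for 0.2 s.
2. every module present lies released in the tray, at least one in each compartment, the tray still on the loading box (x of module0 in the frame of tray between -0.075 and 0.075 m and y of module0 in the frame of tray between -0.105 and 0.105 m and z of module0 in the frame of tray between 0.004 and 0.04 m and x of module1 in the frame of tray between -0.075 and 0.075 m and y of module1 in the frame of tray between -0.105 and 0.105 m and z of module1 in the frame of tray between 0.004 and 0.04 m and x of module2 in the frame of tray between -0.075 and 0.075 m and y of module2 in the frame of tray between -0.105 and 0.105 m and z of module2 in the frame of tray between 0.004 and 0.04 m and x of module3 in the frame of tray between -0.075 and 0.075 m and y of module3 in the frame of tray between -0.105 and 0.105 m and z of module3 in the frame of tray between 0.004 and 0.04 m and x of module4 in the frame of tray between -0.075 and 0.075 m and y of module4 in the frame of tray between -0.105 and 0.105 m and z of module4 in the frame of tray between 0.004 and 0.04 m and x of module5 in the frame of tray between -0.075 and 0.075 m and y of module5 in the frame of tray between -0.105 and 0.105 m and z of module5 in the frame of tray between 0.004 and 0.04 m and y of any of module0, module1, module2, module3, module4, module5 in the frame of tray above 0 m and y of any of module0, module1, module2, module3, module4, module5 in the frame of tray below 0 m and linear speed of each of module0, module1, module2, module3, module4, module5 below 0.03 m/s and contact force between each of module0, module1, module2, module3, module4, module5 and the fingers below 0.1 N and y of tray in the frame of loading_box above 0.09 m), for 0.2 s.
3. the loaded tray stands squarely home against the stop, the latch not yet thrown (x of module0 in the frame of tray between -0.075 and 0.075 m and y of module0 in the frame of tray between -0.105 and 0.105 m and z of module0 in the frame of tray between 0.004 and 0.04 m and x of module1 in the frame of tray between -0.075 and 0.075 m and y of module1 in the frame of tray between -0.105 and 0.105 m and z of module1 in the frame of tray between 0.004 and 0.04 m and x of module2 in the frame of tray between -0.075 and 0.075 m and y of module2 in the frame of tray between -0.105 and 0.105 m and z of module2 in the frame of tray between 0.004 and 0.04 m and x of module3 in the frame of tray between -0.075 and 0.075 m and y of module3 in the frame of tray between -0.105 and 0.105 m and z of module3 in the frame of tray between 0.004 and 0.04 m and x of module4 in the frame of tray between -0.075 and 0.075 m and y of module4 in the frame of tray between -0.105 and 0.105 m and z of module4 in the frame of tray between 0.004 and 0.04 m and x of module5 in the frame of tray between -0.075 and 0.075 m and y of module5 in the frame of tray between -0.105 and 0.105 m and z of module5 in the frame of tray between 0.004 and 0.04 m and y of any of module0, module1, module2, module3, module4, module5 in the frame of tray above 0 m and y of any of module0, module1, module2, module3, module4, module5 in the frame of tray below 0 m and y of tray in the frame of bay_stop below 0.1145 m and x of tray in the frame of bay_stop between -0.015 and 0.015 m and angle between the y axis of tray and the y axis of bay_box, either way round below 0.09 rad and angle between tray's own z axis and vertical below 0.03 rad and linear speed of tray below 0.02 m/s and value of joint latch below 0.5 rad), for 0.2 s.
4. the latch lever is thrown over (value of joint latch above 0.85 rad), for 0.1 s.
At the end, for the whole second after the job is handed in: Screen folded (inner panel over 1.43 rad, outer panel over 2.95 rad); every module present inside the tray, at rest, at least one in each compartment; tray level on the bay box, within 7 mm of the stop, 15 mm of the middle line and 0.09 rad of square; latch over 0.85 rad (value of joint inner_panel above 1.43 rad and value of joint outer_panel above 2.95 rad and x of module0 in the frame of tray between -0.075 and 0.075 m and y of module0 in the frame of tray between -0.105 and 0.105 m and z of module0 in the frame of tray between 0.004 and 0.04 m and x of module1 in the frame of tray between -0.075 and 0.075 m and y of module1 in the frame of tray between -0.105 and 0.105 m and z of module1 in the frame of tray between 0.004 and 0.04 m and x of module2 in the frame of tray between -0.075 and 0.075 m and y of module2 in the frame of tray between -0.105 and 0.105 m and z of module2 in the frame of tray between 0.004 and 0.04 m and x of module3 in the frame of tray between -0.075 and 0.075 m and y of module3 in the frame of tray between -0.105 and 0.105 m and z of module3 in the frame of tray between 0.004 and 0.04 m and x of module4 in the frame of tray between -0.075 and 0.075 m and y of module4 in the frame of tray between -0.105 and 0.105 m and z of module4 in the frame of tray between 0.004 and 0.04 m and x of module5 in the frame of tray between -0.075 and 0.075 m and y of module5 in the frame of tray between -0.105 and 0.105 m and z of module5 in the frame of tray between 0.004 and 0.04 m and y of any of module0, module1, module2, module3, module4, module5 in the frame of tray above 0 m and y of any of module0, module1, module2, module3, module4, module5 in the frame of tray below 0 m and linear speed of each of module0, module1, module2, module3, module4, module5 below 0.03 m/s and y of tray in the frame of bay_stop below 0.1145 m and x of tray in the frame of bay_stop between -0.015 and 0.015 m and angle between the y axis of tray and the y axis of bay_box, either way round below 0.09 rad and angle between tray's own z axis and vertical below 0.03 rad and linear speed of tray below 0.02 m/s and value of joint latch above 0.85 rad); the robot touches nothing.
It fails at once if the tray tilts by more than 0.06 rad (an end dips into the gap) or is lifted by more than 12 mm (angle between tray's own z axis and vertical above 0.06 rad or height (world z) of tray above 0.062 m).
It fails at once if the tray is pushed off the loading box before the screen is folded back (y of tray in the frame of loading_box below 0.06 m and (value of joint inner_panel below 1.2 rad or value of joint outer_panel below 2.6 rad)).
It fails at once if a bystander is moved more than 40 mm (distance of any of mug, screwdriver, clamp from where it was at the start of the episode above 0.04 m).
Of module0, module1, module2, module3, module4, module5 only 4 to 6 are there at a start; the rules pass over those that are not, and their reading is None.
At some moment in a run one of module0, module1, module2, module3, module4, module5 may be knocked a few centimetres aside while the robot is not near it.
Once in a run the grip may slacken for a moment while it holds something.
It also fails if it takes over 210 s, if anything falls off the work surface, if the arm or the gripper's body presses on something with over 40 N, if the wrist force passes 120 N, or if a joint passes its speed limit or range.

## Working session

There is one attempt and no reset: what is moved stays moved. The work goes in short steps, Python scripts to look and compute and a tool call to move; the robot and the scene stay as the last step left them, time stands still between calls to the robot, and variables do not carry over. Pictures are saved under pics/ and viewed, about 12 in all and at most 16, crops included, and the job is handed in when it is done.

Besides the shell and the picture viewer there is one more tool, called after "Request:" as name(argument=value, ...) on one line, values as JSON. carry_out: Moves the arm, as the interface text tells. Its arguments: {"type":"object","properties":{"steps":{"type":"array","items":{"type":"array","items":{"type":"number"}}},"grip_force":{"type":"number"}},"required":["steps"]}

```bash
mkdir -p pics; cat > h.py <<'E'
import numpy as np, cv2
from workcell import env
def shot(n,f=None):
    c=env.read_camera(n)
    if f: cv2.imwrite('pics/'+f,c['color'][:,:,::-1])
    return c
def ray(c,uv,z):
    p=cv2.undistortPoints(np.array([[uv]],float),c['K'],np.array(c['dist']))[0,0]
    R=np.array(c['R']);t=np.array(c['t']).ravel()
    o=-R.T@t;d=R.T@np.array([p[0],p[1],1]);return o+d*(z-o[2])/d[2]
def proj(c,X):
    return cv2.projectPoints(np.array(X,float).reshape(-1,3),cv2.Rodrigues(np.array(c['R']))[0],np.array(c['t'],float),c['K'],np.array(c['dist']))[0].reshape(-1,2)
E
python3 - <<'E'
from h import *
s=env.get_state();print(s)
a=[shot(n) for n in("scene","side","wrist")]
for n,c in zip("scene side wrist".split(),a):
    R=np.array(c['R']);print(n,-R.T@np.array(c['t']).ravel(),R[2],c['K'][0,0])
cv2.imwrite('pics/a.png',a[0]['color'][:,:,::-1]);cv2.imwrite('pics/b.png',a[1]['color'][:,:,::-1])
cv2.imwrite('pics/c.png',a[2]['color'][:,:,::-1])
E
```

```text
{'clock': 0.0, 'joint_pos': array([9.77410174e-01, 3.14023931e-01, 4.49897620e-02, 1.30361036e+00,
       1.42962164e-05, 1.43119197e+00]), 'qvel': array([-0.00057599,  0.00159984,  0.00075614,  0.00134887, -0.00091581,
       -0.00104882]), 'tau': array([ 2.61300222e-03, -4.80618489e+01,  2.98539913e+01,  1.92593696e-02,
       -1.56851875e-04, -2.09593486e-05]), 'tcp_pos': array([0.25180049, 0.51640634, 0.24939987]), 'orientation': array([ 3.69355795e-04,  8.48046727e-01,  5.29920649e-01, -8.47106712e-04]), 'wrist_force': array([0.68929699, 0.13976733, 0.37686155]), 'ft_torque': array([ 0.03178923,  0.0033307 , -0.01692927]), 'finger_gap': 0.08549185459626159}
scene [1.13462738 0.53736054 0.57154699] [-0.61750124 -0.59420073 -0.51538113] 392.085112682436
side [0.52661431 0.88614978 0.67016875] [ 0.05182571 -0.84095356 -0.53861971] 451.6724453918942
wrist [0.17972368 0.55198075 0.37349655] [ 0.28186559 -0.13875921 -0.94936698] 335.4262726259633
```

View pics/a.png

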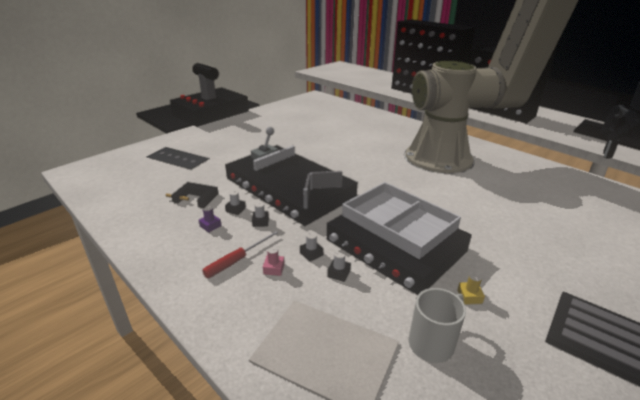

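View pics/b.png

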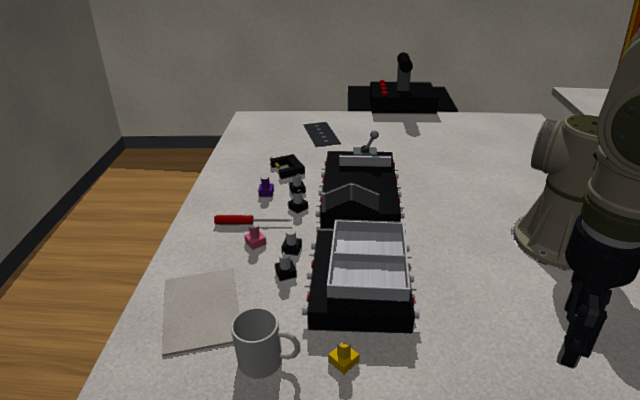

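The scene and side views show 4 black modules, at scene px (235,203), (260,215), (311,247) and (340,267). Pink, purple and yellow decoys are also in view. The tray is on the near box, and the V-shaped screen stands at the bay mouth. I'll zoom in next.

```bash
python3 - <<'E'
import cv2
a=cv2.imread('pics/a.png')[115:305,150:480];b=cv2.imread('pics/b.png')[115:340,200:440]
cv2.imwrite('pics/a2.png',cv2.resize(a,None,fx=2.4,fy=2.4,interpolation=3))
cv2.imwrite('pics/b2.png',cv2.resize(b,None,fx=2.6,fy=2.6,interpolation=3))
E
```

```text
(no output)
```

View pics/a2.png

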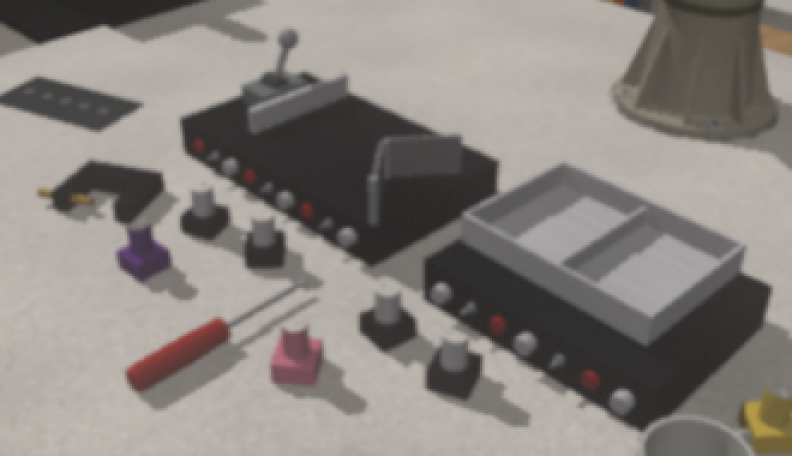

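View pics/b2.png

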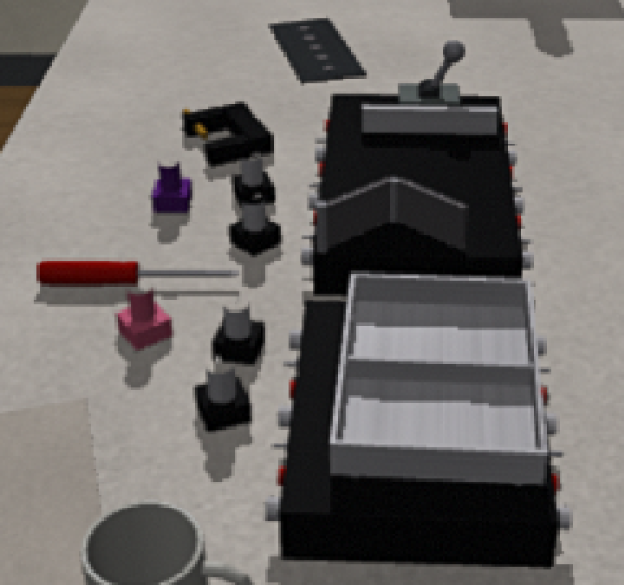

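```bash
python3 - <<'E'
from h import *
a=shot('scene');b=shot('side')
A=lambda x,y,z:(ray(a,(150+x/2.4,115+y/2.4),z)*1e3).round()
B=lambda x,y,z:(ray(b,(200+x/2.6,115+y/2.6),z)*1e3).round()
print('stop side foot',B(362,132,.05),B(497,136,.05),'top',B(362,107,.08),B(497,112,.08))
print('stop scene foot',A(250,132,.05),A(348,95,.05),'top',A(249,110,.08),A(347,77,.08))
print('load back foot side',B(282,558,0),B(553,565,0))
print('load back foot scene',A(643,430,0),A(768,318,0))
print('bay far +x top', A(182,118,.05),'foot',A(185,152,0),'bay far top side',B(331,95,.05),B(499,97,.05))
print('bay mouth foot',A(375,265,0),B(316,290,0), 'load mouth top +x',A(425,262,.05),B(305,300,.05))
print('bay mouth -x top', A(497,160,.05))
print('tray tops side',B(352,272,.087),B(534,278,.087),B(333,448,.087),B(548,454,.087))
print('tray tops scene',A(464,213,.087),A(563,165,.087),A(744,245,.087),A(651,319,.087))
print('screen side: post',B(318,228,.076),'fold top',B(393,178,.099),'bot',B(393,222,.053),'end top',B(466,206,.099),'bot',B(466,247,.053))
print('screen scene: leftpanel top',A(374,178,.099),'bot',A(374,222,.053),'fold top',A(388,138,.099),'end top',A(461,137,.099),'bot',A(461,173,.053))
print('tip',A(288,38,.15),B(454,50,.15))
for n,p,q in(('m0',(203,193),(253,160)),('m1',(264,220),(255,203)),('m2',(389,292),(238,310)),('m3',(456,340),(221,372))):print(n,A(*p,.054),B(*q,.054))
E
```

```text
stop side foot [ 548. -275.   50.] [ 398. -268.   50.] top [ 548. -277.   80.] [ 400. -268.   80.]
stop scene foot [ 549. -284.   50.] [ 397. -276.   50.] top [ 549. -282.   80.] [ 405. -269.   80.]
load back foot side [596. 297.   0.] [397. 299.   0.]
load back foot scene [592. 292.   0.] [379. 300.   0.]
bay far +x top [ 585. -373.   50.] foot [ 584. -378.    0.] bay far top side [ 586. -367.   50.] [ 388. -365.   50.]
bay mouth foot [585. -35.   0.] [588. -42.   0.] load mouth top +x [596.  45.  50.] [593.  43.  50.]
bay mouth -x top [394. -32.  50.]
tray tops side [550.  52.  87.] [394.  57.  87.] [558. 271.  87.] [406. 273.  87.]
tray tops scene [549.  52.  87.] [406.  65.  87.] [410. 271.  87.] [563. 267.  87.]
screen side: post [584. -35.  76.] fold top [515. -90.  99.] bot [514. -83.  53.] end top [447. -40.  99.] bot [445. -41.  53.]
screen scene: leftpanel top [578. -42.  99.] bot [585. -35.  53.] fold top [509. -91.  99.] end top [452. -38.  99.] bot [449. -38.  53.]
tip [ 482. -285.  150.] [ 449. -275.  150.]
m0 [ 674. -203.   54.] [ 663. -202.   54.]
m1 [ 661. -116.   54.] [ 652. -114.   54.]
m2 [657.  58.  54.] [650.  65.  54.]
m3 [664. 145.  54.] [655. 150.  54.]
```

Request:
carry_out(steps=[[-1, 0, 0, 0, 0, 0, 0.162], [-1, 0, 0, 0, 0, 0, 0.162], [-1, 0, 0, 0, 0, 0, 0.162], [-1, 0, 0, 0, 0, 0, 0.162], [-1, 0, 0, 0, 0, 0, 0.162], [-1, 0, 0, 0, 0, 0, 0.162], [-1, 0, 0, 0, 0, 0, 0.162], [-1, 0.014, 0.0465, 0, 0, 0, 0], [-1, 0.014, 0.0465, 0, 0, 0, 0], [-1, 0.014, 0.0465, 0, 0, 0, 0], [-1, 0.014, 0.0465, 0, 0, 0, 0], [-1, 0.014, 0.0465, 0, 0, 0, 0], [-1, 0.014, 0.0465, 0, 0, 0, 0], [-1, 0.014, 0.0465, 0, 0, 0, 0], [-1, 0.014, 0.0465, 0, 0, 0, 0], [-1, 0.014, 0.0465, 0, 0, 0, 0], [-1, 0.014, 0.0465, 0, 0, 0, 0], [-1, 0.014, 0.0465, 0, 0, 0, 0], [-1, 0.014, 0.0465, 0, 0, 0, 0], [-1, 0, 0, 0, 0, 0, 0]])

```text
clock: 2.75
tcp_pos: [0.4114, -0.0466, 0.2502]
orientation: [0.0, 1.0, -0.011, 0.0]
wrist_force: [-0.6, 0.5, 0.2]
finger_gap: -0.0003
```

Request:
carry_out(steps=[[-1, 0, 0, 0.041, 0, 0, 0], [-1, 0, 0, 0.041, 0, 0, 0], [-1, 0, 0, 0.041, 0, 0, 0], [-1, 0, 0, 0.041, 0, 0, 0], [-1, 0, 0, 0, 0, 0, 0], [-1, 0.008, 0, 0, 0, 0, 0], [-1, 0.008, 0, 0, 0, 0, 0], [-1, 0.008, 0, 0, 0, 0, 0], [-1, 0.008, 0, 0, 0, 0, 0], [-1, 0.008, 0, 0, 0, 0, 0], [-1, 0.008, 0, 0, 0, 0, 0], [-1, 0.008, 0, 0, 0, 0, 0], [-1, 0.008, 0, 0, 0, 0, 0], [-1, 0, 0, 0, 0, 0, 0]])

```text
clock: 4.5
tcp_pos: [0.4756, -0.0452, 0.0863]
orientation: [0.0, 1.0, -0.008, 0.0]
wrist_force: [-0.1, -0.6, 0.1]
finger_gap: 0.0001
```

```bash
python3 - <<'E'
from h import *
a=shot('scene')['color'];b=shot('side')['color'];w=shot('wrist')['color']
r=lambda i,f:cv2.resize(i,None,fx=f,fy=f,interpolation=3)
A=r(a[130:230,220:400],2.2);B=r(b[140:250,290:420],2.2*100/110)
h=220;A=A[:h];B=cv2.resize(B,(260,h));W=cv2.resize(w,(352,220))
cv2.imwrite('pics/d.png',np.hstack([A,B])[:,:,::-1])
cv2.imwrite('pics/d2.png',np.vstack([np.hstack([A,B]),np.hstack([W,np.zeros((h,A.shape[1]+260-352,3),np.uint8)])])[:,:,::-1])
E
```

```text
(no output)
```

View pics/d2.png

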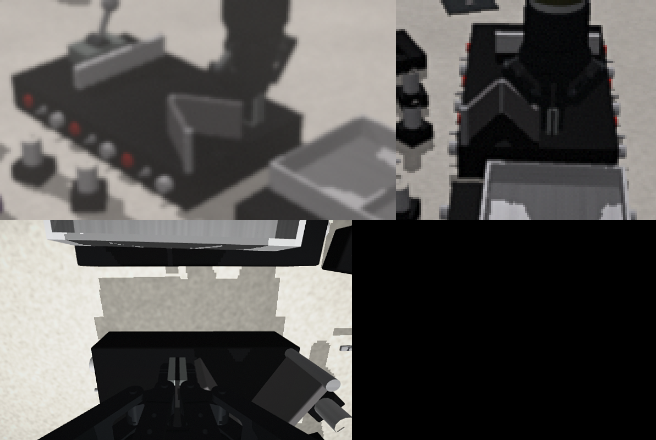

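Picture 5 (composite): the V is tightening. The fingers are on the outer panel's end and the fold is moving into the bay. I'll keep pushing.

Request:
carry_out(steps=[[-1, 0.008, 0, 0, 0, 0, 0], [-1, 0.008, 0, 0, 0, 0, 0], [-1, 0.008, 0, 0, 0, 0, 0], [-1, 0.008, 0.002, 0, 0, 0, 0], [-1, 0.008, 0.002, 0, 0, 0, 0], [-1, 0.008, 0.002, 0, 0, 0, 0], [-1, 0.006, 0.002, 0, 0, 0, 0], [-1, 0.006, 0.002, 0, 0, 0, 0], [-1, 0, 0, 0, 0, 0, 0]])

```text
clock: 5.78
tcp_pos: [0.5352, -0.0565, 0.0864]
orientation: [0.0, 1.0, -0.009, 0.0]
wrist_force: [0.0, 0.6, 0.2]
finger_gap: -0.0001
```

```bash
cat > v.py <<'E'
from h import *
import sys
a=shot('scene')['color'];b=shot('side')['color'];w=shot('wrist')['color']
A=cv2.resize(a[120:220,220:400],(396,220),interpolation=3);B=cv2.resize(b[140:250,290:420],(260,220),interpolation=3)
W=cv2.resize(w,(512,320));o=np.zeros((540,656,3),np.uint8);o[:220,:396]=A;o[:220,396:]=B;o[220:,:512]=W
cv2.imwrite('pics/'+sys.argv[1],o[:,:,::-1])
E
python3 v.py e.png
```

```text
(no output)
```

View pics/e.png

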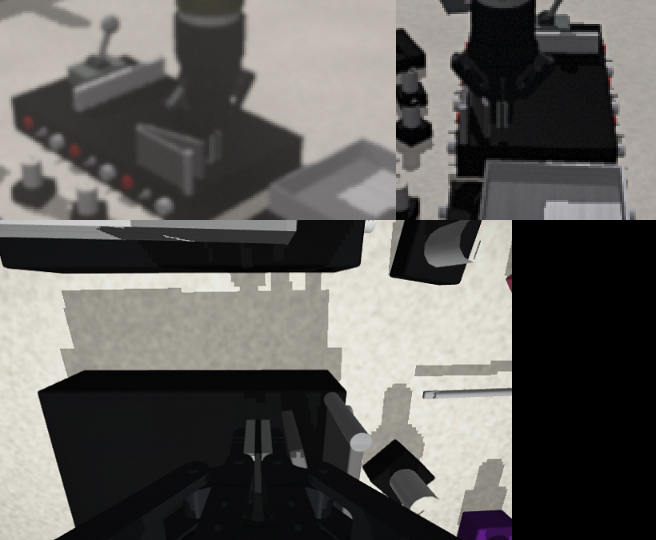

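Picture 6: the screen is nearly folded, and both panels make a narrow V by the post. Next I'll press at mid-stack.

Request:
carry_out(steps=[[-1, 0.003, 0.004, 0, 0, 0, 0], [-1, 0.003, 0.004, 0, 0, 0, 0], [-1, 0.003, 0.004, 0, 0, 0, 0], [-1, 0.003, 0.004, 0, 0, 0, 0], [-1, 0.003, 0.004, 0, 0, 0, 0], [-1, 0.003, 0.004, 0, 0, 0, 0], [-1, 0.003, 0.004, 0, 0, 0, 0], [-1, 0, 0, 0, 0, 0, 0]])

```text
clock: 6.92
tcp_pos: [0.5554, -0.0848, 0.0863]
orientation: [0.0, 1.0, -0.009, 0.0]
wrist_force: [0.1, 0.2, 0.4]
finger_gap: 0.0007
```

Request:
carry_out(steps=[[-1, 0.002, 0, 0, 0, 0, 0], [-1, 0.002, 0, 0, 0, 0, 0], [-1, 0.001, 0, 0, 0, 0, 0], [-1, 0, 0, 0, 0, 0, 0]])

```text
clock: 7.42
tcp_pos: [0.5565, -0.0846, 0.0862]
orientation: [0.0, 1.0, -0.009, -0.003]
wrist_force: [-11.3, -2.3, 7.4]
finger_gap: 0.0001
```

```bash
python3 v.py f.png
```

```text
(no output)
```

View pics/f.png

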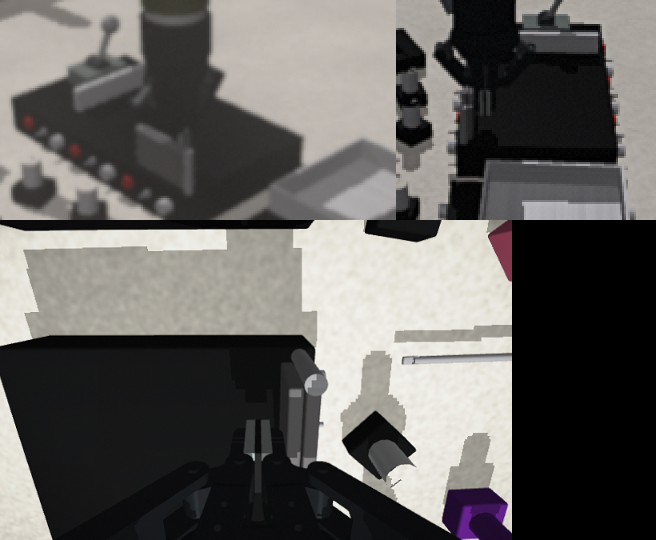

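Picture 7: the stack lies flat along the side, with the fingers pressing at 11 N. I'll press both ends too, then back off.

Request:
carry_out(steps=[[-1, -0.005, 0, 0, 0, 0, 0], [-1, 0, 0.025, 0, 0, 0, 0], [-1, 0.003, 0, 0, 0, 0, 0], [-1, 0.0025, 0, 0, 0, 0, 0], [-1, 0, 0, 0, 0, 0, 0], [-1, -0.005, 0, 0, 0, 0, 0], [-1, 0, -0.025, 0, 0, 0, 0], [-1, 0, -0.03, 0, 0, 0, 0], [-1, 0.003, 0, 0, 0, 0, 0], [-1, 0.0025, 0, 0, 0, 0, 0], [-1, 0, 0, 0, 0, 0, 0]])

```text
clock: 8.95
tcp_pos: [0.5571, -0.0515, 0.0854]
orientation: [-0.002, 1.0, -0.007, -0.004]
wrist_force: [-12.3, 7.3, 7.9]
finger_gap: 0.0001
```

Request:
carry_out(steps=[[-1, -0.015, 0, 0, 0, 0, 0], [-1, -0.015, 0, 0, 0, 0, 0], [-1, 0, 0, -0.0425, 0, 0, 0], [-1, 0, 0, -0.0425, 0, 0, 0], [-1, 0, 0, -0.0425, 0, 0, 0], [-1, 0, 0, -0.0425, 0, 0, 0], [0.2, 0.025, -0.023, 0, 0, 0, 0], [0.2, 0.025, -0.023, 0, 0, 0, 0], [0.2, 0.025, -0.023, 0, 0, 0, 0], [0.2, 0.025, -0.023, 0, 0, 0, 0], [0.2, 0.025, -0.024, 0, 0, 0, 0], [0.2, 0, 0, 0, 0, 0, 0], [0.2, 0, 0, 0, 0, 0, 0]])

```text
clock: 10.58
tcp_pos: [0.6583, 0.0599, 0.256]
orientation: [-0.0, 1.0, -0.008, -0.0]
wrist_force: [-0.2, -0.6, 0.2]
finger_gap: 0.0512
```

```bash
python3 v.py g.png; cat > mods.py <<'E'
from h import *
# knob-top centres + black block blobs on the desk side, matched over two views
def knobs(c,pts):
    return
E
python3 - <<'E'
from h import *
print(env.get_state()['tcp_pos'])
b=shot('side')['color']
E
```

```text
[0.65796696 0.05921471 0.25668083]
```

View pics/g.png

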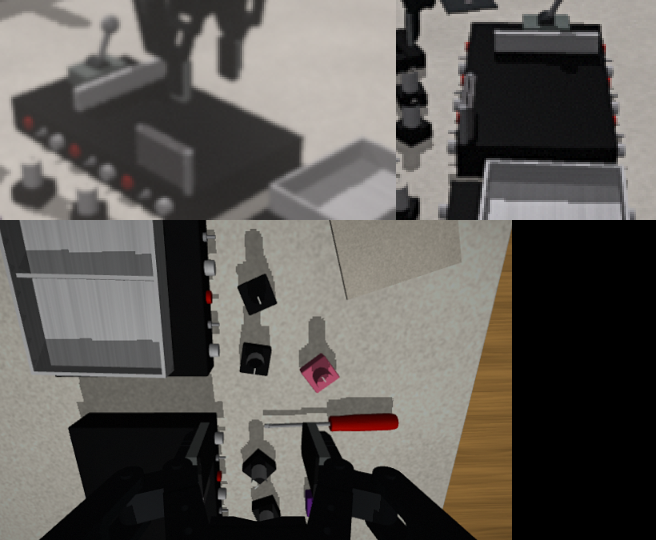

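Picture 8: the screen is folded flat along the side. The wrist view shows m3 at (257,294), m2 at (256,358), m1 at (259,466) and m0 at (264,510).

```bash
cat > mods.py <<'E'
from h import *
# wrist view: black compact blobs; block-top centroid estimate at z=0.022
def find(c,verbose=True):
    g=c['color'].max(axis=2);m=(g<70).astype(np.uint8)
    m=cv2.morphologyEx(m,cv2.MORPH_OPEN,np.ones((3,3)))
    n,l,s,ct=cv2.connectedComponentsWithStats(m);out=[]
    for i in range(1,n):
        if 300<s[i,4]<12000:
            p=cnt=ray(c,ct[i],.022)
            out.append((p,s[i]));
            if verbose: print((p[:2]*1e3).round(),'px',ct[i].round(),'box',s[i])
    return out
if __name__=='__main__':
    c=shot('wrist');find(c);s=env.get_state();print(s['clock'],s['tcp_pos'])
    for u in((320,172),(321,92),(324,307),(330,362)):print((ray(c,u,.022)*1e3).round())
    print('tcp px',proj(c,s['tcp_pos']))
E
python3 mods.py
```

```text
[377. 125.] px [ 50. 110.] box [   0    0  202  193 5523]
[659. 137.] px [321.  92.] box [ 297   67   48   52 1557]
[655.  53.] px [319. 173.] box [ 300  153   39   41 1340]
[811. -38.] px [452. 245.] box [411 241  85  13 528]
[ 657. -122.] px [323. 307.] box [ 303  286   42   44 1169]
10.825 [0.65802678 0.05919215 0.25678335]
[656.  54.  22.]
[659. 137.  22.]
[ 658. -121.   22.]
[ 664. -208.   22.]
tcp px [[321.4616777  288.20928755]]
```

Request:
carry_out(steps=[[0.2, -0.003, 0.003, 0.035, 0, 0, 0], [0.2, 0, 0, 0.035, 0, 0, 0], [0.2, 0, 0, 0.035, 0, 0, 0], [0.2, 0, 0, 0.025, 0, 0, 0], [0.2, 0, 0, 0, 0, 0, 0], [0.2, 0, 0, 0, 0, 0, 0]])

```text
clock: 11.58
tcp_pos: [0.6559, 0.0566, 0.1277]
orientation: [-0.0, 1.0, -0.009, 0.001]
wrist_force: [0.2, 0.3, 0.0]
finger_gap: 0.0514
```

```bash
python3 - <<'E'
from h import *
c=shot('wrist','i.png');t=env.get_state()['tcp_pos'];print(t)
print('knob top if at tcp',proj(c,[t[0],t[1],.054]),'10mm -y',proj(c,[t[0],t[1]-.01,.054]),'base',proj(c,[t[0],t[1],.022]))
E
```

```text
[0.65631128 0.05670441 0.12814591]
knob top if at tcp [[321.93022923 222.7237899 ]] 10mm -y [[322.20179405 237.12450687]] base [[321.84102358 206.04213121]]
```

View pics/i.png

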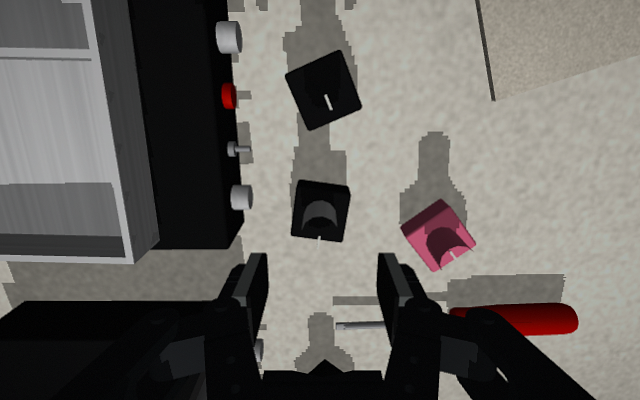

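Picture 9: m2 is centred at px (321,211), about 3.5 mm along -y of the TCP, so the blob estimates are good. Now I'll grasp it.

Request:
carry_out(steps=[[0.2, 0, 0.0035, 0.03, 0, 0, 0], [0.2, 0, 0, 0.03, 0, 0, 0], [0.2, 0, 0, 0.024, 0, 0, 0], [-1, 0, 0, 0, 0, 0, 0], [-1, 0, 0, 0, 0, 0, 0], [-1, 0, 0, 0, 0, 0, 0], [-1, 0, 0, 0, 0, 0, 0], [-1, 0, 0, 0, 0, 0, 0], [-1, 0, 0, -0.02, 0, 0, 0], [-1, 0, 0, -0.04, 0, 0, 0], [-1, 0, 0, -0.04, 0, 0, 0], [-1, 0, 0, -0.04, 0, 0, 0], [-1, 0, 0, 0, 0, 0, 0]], grip_force=50)

```text
clock: 13.25
tcp_pos: [0.6575, 0.0534, 0.1866]
orientation: [0.0, 1.0, -0.008, 0.004]
wrist_force: [-0.7, -0.2, -1.3]
finger_gap: 0.0224
```

Request:
carry_out(steps=[[-1, -0.03, -0.01, 0, 0, 0, 0], [-1, -0.03, -0.01, 0, 0, 0, 0], [-1, -0.03, -0.01, 0, 0, 0, 0], [-1, -0.03, -0.01, 0, 0, 0, 0], [-1, -0.0285, -0.01, 0, 0, 0, 0], [-1, 0, 0, 0, 0, 0, 0], [-1, 0, 0, 0, 0, 0, 0]])

```text
clock: 14.12
tcp_pos: [0.5079, 0.1059, 0.1818]
orientation: [0.0, 1.0, -0.008, 0.0]
wrist_force: [0.4, 0.5, -1.5]
finger_gap: 0.0224
```

```bash
cat > look.py <<'E'
from h import *
import sys
w=shot('wrist')['color'];s=cv2.resize(shot('side')['color'][190:340,270:430],(427,400),interpolation=3)
o=cv2.resize(np.hstack([w,s]),(800,300),interpolation=cv2.INTER_AREA);cv2.imwrite('pics/'+sys.argv[1],o[:,:,::-1])
E
python3 look.py j.png
```

```text
(no output)
```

View pics/j.png

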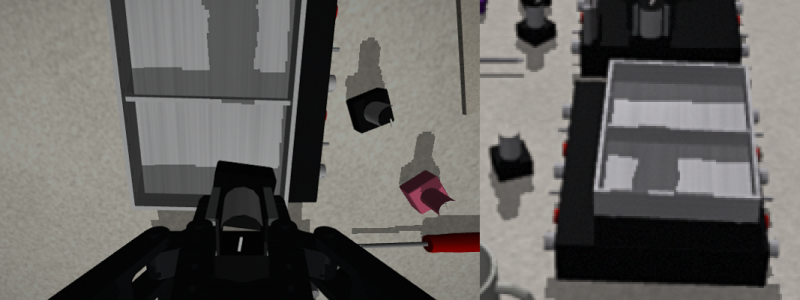

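Picture 10: the module is held over the tray's -y compartment. The divider runs from (127,97) to (290,100) and the tray's front-left corner is near (135,206).

```bash
python3 - <<'E'
from h import *
c=shot('wrist')
P=lambda x,y,z:(ray(c,(x/.75,y/.75),z)*1e3).round()
print(P(127,97,.08),P(290,100,.08),P(135,206,.087),P(297,190,.087),P(312,0,.087),P(112,20,.087), env.get_state()['tcp_pos'])
E
```

```text
[408. 163.  80.] [553. 158.  80.] [402.  57.  87.] [562.  72.  87.] [565. 234.  87.] [409. 223.  87.] [0.50839622 0.10561422 0.18194859]
```

Request:
carry_out(steps=[[-1, 0.004, 0, 0.025, 0, 0, 0], [-1, 0, 0, 0.025, 0, 0, 0], [-1, 0, 0, 0.015, 0, 0, 0], [-1, 0, 0, 0.008, 0, 0, 0], [-1, 0, 0, 0, 0, 0, 0], [-1, 0, 0, 0, 0, 0, 0]])

```text
clock: 15.02
tcp_pos: [0.5123, 0.1059, 0.1101]
orientation: [-0.0, 1.0, -0.009, 0.001]
wrist_force: [-0.1, -0.4, -0.4]
finger_gap: 0.0225
```

Request:
carry_out(steps=[[-1, 0, 0, 0.004, 0, 0, 0], [-1, 0, 0, 0, 0, 0, 0], [0.2, 0, 0, 0, 0, 0, 0], [0.2, 0, 0, 0, 0, 0, 0], [0.2, 0, 0, 0, 0, 0, 0], [0.2, 0, 0, -0.02, 0, 0, 0], [0.2, 0, 0, -0.03, 0, 0, 0], [0.2, 0, 0, -0.03, 0, 0, 0], [0.2, 0.03, -0.007, 0, 0, 0, 0], [0.2, 0.03, -0.007, 0, 0, 0, 0], [0.2, 0.03, -0.007, 0, 0, 0, 0], [0.2, 0.03, -0.007, 0, 0, 0, 0], [0.2, 0.0265, -0.006, 0, 0, 0, 0], [0.2, 0, 0, 0.03, 0, 0, 0], [0.2, 0, 0, 0.028, 0, 0, 0], [0.2, 0, 0, 0, 0, 0, 0], [0.2, 0, 0, 0, 0, 0, 0]])

```text
clock: 17.15
tcp_pos: [0.6591, 0.1374, 0.1283]
orientation: [-0.0, 1.0, -0.009, 0.001]
wrist_force: [0.8, 0.1, 0.3]
finger_gap: 0.0513
```

```bash
python3 look.py k.png; python3 mods.py
```

```text
[659. 140.] px [320. 203.] box [ 286  168   68   70 3060]
[468. 144.] px [ 58. 202.] box [   0  196  117   13 1306]
17.3 [0.6596817  0.13746371 0.12914445]
[659. 163.  22.]
[661. 216.  22.]
[660.  50.  22.]
[665.  -6.  22.]
tcp px [[321.32495488 288.18458308]]
```

View pics/k.png

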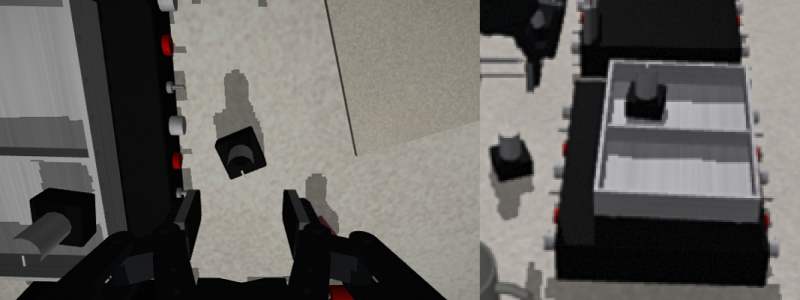

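Picture 11: m2 stands in the tray. m3 is at px (240,152) in the composite, which puts it at (659,140).

Request:
carry_out(steps=[[0.2, 0, -0.0025, 0.03, 0, 0, 0], [0.2, 0, 0, 0.03, 0, 0, 0], [0.2, 0, 0, 0.025, 0, 0, 0], [-1, 0, 0, 0, 0, 0, 0], [-1, 0, 0, 0, 0, 0, 0], [-1, 0, 0, 0, 0, 0, 0], [-1, 0, 0, 0, 0, 0, 0], [-1, 0, 0, 0, 0, 0, 0], [-1, 0, 0, -0.02, 0, 0, 0], [-1, 0, 0, -0.04, 0, 0, 0], [-1, 0, 0, -0.04, 0, 0, 0], [-1, 0, 0, -0.04, 0, 0, 0], [-1, -0.029, -0.014, 0, 0, 0, 0], [-1, -0.029, -0.014, 0, 0, 0, 0], [-1, -0.029, -0.014, 0, 0, 0, 0], [-1, -0.029, -0.014, 0, 0, 0, 0], [-1, -0.0283, -0.0144, 0, 0, 0, 0], [-1, 0, 0, 0, 0, 0, 0], [-1, 0, 0, 0, 0, 0, 0]])

```text
clock: 19.68
tcp_pos: [0.5163, 0.2127, 0.1827]
orientation: [-0.0, 1.0, -0.008, 0.001]
wrist_force: [0.4, -0.0, -0.5]
finger_gap: 0.0224
```

Request:
carry_out(steps=[[-1, 0, 0, 0.03, 0, 0, 0], [-1, 0, 0, 0.025, 0, 0, 0], [-1, 0, 0, 0.014, 0, 0, 0], [-1, 0, 0, 0.008, 0, 0, 0], [-1, 0, 0, 0, 0, 0, 0], [-1, 0, 0, 0, 0, 0, 0], [0.2, 0, 0, 0, 0, 0, 0], [0.2, 0, 0, 0, 0, 0, 0], [0.2, 0, 0, 0, 0, 0, 0], [0.2, 0, 0, -0.02, 0, 0, 0], [0.2, 0, 0, -0.03, 0, 0, 0], [0.2, 0, 0, -0.04, 0, 0, 0], [0.2, 0.021, 0.0475, 0, 0, 0, 0], [0.2, 0.021, 0.0475, 0, 0, 0, 0], [0.2, 0.021, 0.0475, 0, 0, 0, 0], [0.2, 0.021, 0.0475, 0, 0, 0, 0], [0.2, 0.021, 0.0475, 0, 0, 0, 0], [0.2, 0.021, 0.0475, 0, 0, 0, 0], [0.2, 0.021, 0.0475, 0, 0, 0, 0], [0.2, 0, 0, 0.02, 0, 0, 0]])

```text
clock: 22.18
tcp_pos: [0.6593, -0.1268, 0.1762]
orientation: [0.001, 1.0, -0.011, 0.002]
wrist_force: [-0.2, 0.9, -0.4]
finger_gap: 0.0513
```

Request:
carry_out(steps=[[0.2, 0, 0, 0.025, 0, 0, 0], [0.2, 0, 0, 0, 0, 0, 0], [0.2, 0, 0, 0, 0, 0, 0]])

```text
clock: 22.55
tcp_pos: [0.6573, -0.1222, 0.1512]
orientation: [0.0, 1.0, -0.008, 0.0]
wrist_force: [0.2, -1.2, 0.0]
finger_gap: 0.0511
```

```bash
python3 mods.py; python3 - <<'E'
from h import *
c=shot('scene')
# modules in tray: expected knob top
cv2.imwrite('pics/l.png',np.vstack([shot('wrist')['color'],cv2.resize(shot('side')['color'][190:340,250:490],(640,400))])[::2,::2,::-1])
E
```

```text
[ 543. -100.] px [173. 171.] box [162 104  23 137 464]
[ 657. -125.] px [321. 200.] box [ 288  167   67   68 2587]
[ 667. -213.] px [335. 295.] box [ 308  266   55   58 2236]
22.6 [ 0.65762414 -0.12219493  0.15164718]
[ 657. -102.   22.]
[658. -43.  22.]
[ 658. -226.   22.]
[ 663. -287.   22.]
tcp px [[322.15838842 288.95382575]]
```

View pics/l.png

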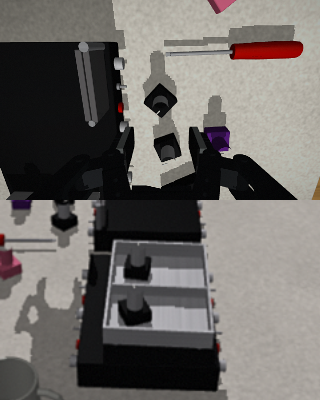

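Picture 12: both placed modules stand in separate compartments. m1 is at (657,-124), so I'll grasp it next.

Request:
carry_out(steps=[[0.2, 0, 0.002, 0.04, 0, 0, 0], [0.2, 0, 0, 0.04, 0, 0, 0], [0.2, 0, 0, 0.0275, 0, 0, 0], [-1, 0, 0, 0, 0, 0, 0], [-1, 0, 0, 0, 0, 0, 0], [-1, 0, 0, 0, 0, 0, 0], [-1, 0, 0, 0, 0, 0, 0], [-1, 0, 0, 0, 0, 0, 0], [-1, 0, 0, -0.02, 0, 0, 0], [-1, 0, 0, -0.04, 0, 0, 0], [-1, 0, 0, -0.04, 0, 0, 0], [-1, 0, 0, -0.04, 0, 0, 0], [-1, -0.0363, -0.038, 0, 0, 0, 0], [-1, -0.0363, -0.038, 0, 0, 0, 0], [-1, -0.0363, -0.038, 0, 0, 0, 0], [-1, -0.0363, -0.038, 0, 0, 0, 0], [-1, -0.0363, -0.038, 0, 0, 0, 0], [-1, -0.0365, -0.0387, 0, 0, 0, 0], [-1, 0, 0, 0, 0, 0, 0], [-1, 0, 0, 0, 0, 0, 0]])

```text
clock: 25.25
tcp_pos: [0.4435, 0.1082, 0.1833]
orientation: [0.0, 1.0, -0.008, 0.001]
wrist_force: [1.0, 0.1, -0.5]
finger_gap: 0.0226
```

Request:
carry_out(steps=[[-1, 0, 0, 0.03, 0, 0, 0], [-1, 0, 0, 0.025, 0, 0, 0], [-1, 0, 0, 0.014, 0, 0, 0], [-1, 0, 0, 0.008, 0, 0, 0], [-1, 0, 0, 0, 0, 0, 0], [-1, 0, 0, 0, 0, 0, 0], [0.2, 0, 0, 0, 0, 0, 0], [0.2, 0, 0, 0, 0, 0, 0], [0.2, 0, 0, 0, 0, 0, 0], [0.2, 0, 0, -0.02, 0, 0, 0], [0.2, 0, 0, -0.03, 0, 0, 0], [0.2, 0, 0, -0.04, 0, 0, 0], [0.2, 0.033, 0.045, 0, 0, 0, 0], [0.2, 0.033, 0.045, 0, 0, 0, 0], [0.2, 0.033, 0.045, 0, 0, 0, 0], [0.2, 0.033, 0.045, 0, 0, 0, 0], [0.2, 0.033, 0.045, 0, 0, 0, 0], [0.2, 0.033, 0.045, 0, 0, 0, 0], [0.2, 0.033, 0.045, 0, 0, 0, 0], [0.2, 0, 0, 0.02, 0, 0, 0]])

```text
clock: 27.75
tcp_pos: [0.6715, -0.2154, 0.1758]
orientation: [0.001, 1.0, -0.01, 0.002]
wrist_force: [0.7, 0.5, -0.7]
finger_gap: 0.0515
```

Request:
carry_out(steps=[[0.2, 0, 0, 0.025, 0, 0, 0], [0.2, 0, 0, 0, 0, 0, 0], [0.2, 0, 0, 0, 0, 0, 0]])

```text
clock: 28.12
tcp_pos: [0.6687, -0.2107, 0.1516]
orientation: [0.0, 1.0, -0.008, 0.0]
wrist_force: [0.2, 0.3, 0.4]
finger_gap: 0.0512
```

```bash
python3 mods.py
```

```text
[537. -93.] px [128.  37.] box [120   0  16  78 346]
[ 743. -191.] px [417. 170.] box [401 156  52  51 568]
[ 668. -216.] px [320. 202.] box [ 290  171   61   64 2527]
[ 754. -202.] px [430. 184.] box [418 171  32  32 563]
28.175 [ 0.66905548 -0.21075836  0.15222781]
[ 668. -191.   22.]
[ 670. -132.   22.]
[ 669. -314.   22.]
[ 674. -376.   22.]
tcp px [[322.13913802 289.16250372]]
```

Request:
carry_out(steps=[[0.2, 0, 0.004, 0.04, 0, 0, 0], [0.2, 0, 0, 0.04, 0, 0, 0], [0.2, 0, 0, 0.0275, 0, 0, 0], [-1, 0, 0, 0, 0, 0, 0], [-1, 0, 0, 0, 0, 0, 0], [-1, 0, 0, 0, 0, 0, 0], [-1, 0, 0, 0, 0, 0, 0], [-1, 0, 0, 0, 0, 0, 0], [-1, 0, 0, -0.02, 0, 0, 0], [-1, 0, 0, -0.04, 0, 0, 0], [-1, 0, 0, -0.04, 0, 0, 0], [-1, 0, 0, -0.04, 0, 0, 0], [-1, 0, 0, 0, 0, 0, 0]])

```text
clock: 29.8
tcp_pos: [0.6705, -0.2156, 0.1879]
orientation: [0.002, 1.0, -0.008, 0.004]
wrist_force: [1.6, 0.1, -1.5]
finger_gap: 0.0226
```

Request:
carry_out(steps=[[-1, -0.0253, -0.0475, 0, 0, 0, 0], [-1, -0.0253, -0.0475, 0, 0, 0, 0], [-1, -0.0253, -0.0475, 0, 0, 0, 0], [-1, -0.0253, -0.0475, 0, 0, 0, 0], [-1, -0.0253, -0.0475, 0, 0, 0, 0], [-1, -0.0253, -0.0475, 0, 0, 0, 0], [-1, -0.0253, -0.0475, 0, 0, 0, 0], [-1, -0.0253, -0.0475, 0, 0, 0, 0], [-1, -0.0253, -0.0475, 0, 0, 0, 0], [-1, 0, 0, 0, 0, 0, 0], [-1, 0, 0, 0, 0, 0, 0]])

```text
clock: 31.18
tcp_pos: [0.4476, 0.2164, 0.1825]
orientation: [0.0, 1.0, -0.008, -0.0]
wrist_force: [-0.1, -0.5, -1.4]
finger_gap: 0.0225
```

Request:
carry_out(steps=[[-1, 0, 0, 0.03, 0, 0, 0], [-1, 0, 0, 0.025, 0, 0, 0], [-1, 0, 0, 0.014, 0, 0, 0], [-1, 0, 0, 0.008, 0, 0, 0], [-1, 0, 0, 0, 0, 0, 0], [-1, 0, 0, 0, 0, 0, 0], [0.2, 0, 0, 0, 0, 0, 0], [0.2, 0, 0, 0, 0, 0, 0], [0.2, 0, 0, 0, 0, 0, 0], [0.2, 0, 0, -0.02, 0, 0, 0], [0.2, 0, 0, -0.03, 0, 0, 0], [0.2, 0, 0, -0.04, 0, 0, 0], [1, 0.008, -0.025, 0, 0, 0, 0], [1, 0.008, -0.025, 0, 0, 0, 0], [1, 0.008, -0.025, 0, 0, 0, 0], [1, 0.008, -0.025, 0, 0, 0, 0], [1, 0, 0, 0, 0, 0, 0], [1, 0, 0, 0, 0, 0, 0]])

```text
clock: 33.42
tcp_pos: [0.4812, 0.3155, 0.1961]
orientation: [0.0, 1.0, -0.008, -0.0]
wrist_force: [-0.4, -0.0, -0.3]
finger_gap: 0.0854
```

```bash
python3 - <<'E'
from h import *
b=shot('side');a=shot('scene');w=shot('wrist')
for c in(a,b,w):
    h=cv2.cvtColor(c['color'],cv2.COLOR_RGB2HSV);m=cv2.inRange(h,(20,120,60),(35,255,255))
    n,l,s,ct=cv2.connectedComponentsWithStats(m)
    for i in range(1,n):
        if s[i,4]>120: print('yellow',(ray(c,ct[i],.022)*1e3).round(),s[i])
o=np.hstack([cv2.resize(b['color'][200:330,270:440],(523,400),interpolation=3),cv2.resize(a['color'][150:300,310:490],(480,400),interpolation=3)])
cv2.imwrite('pics/m.png',cv2.resize(np.vstack([o,np.hstack([w['color'],np.zeros((400,363,3),np.uint8)])]),(700,558))[:,:,::-1])
E
```

```text
yellow [-1314. -1952.    22.] [308   0   3  67 163]
yellow [-1821. -2064.    22.] [337   0   5  60 209]
yellow [-1862. -1691.    22.] [369   0   9  67 279]
yellow [536. 373.  22.] [460 279  24  24 396]
yellow [-1304. -2085.    22.] [613   0  27  89 315]
yellow [528. 378.  22.] [328 343  31  31 615]
yellow [528. 368.  22.] [ 343   89   62   64 1985]
```

View pics/m.png

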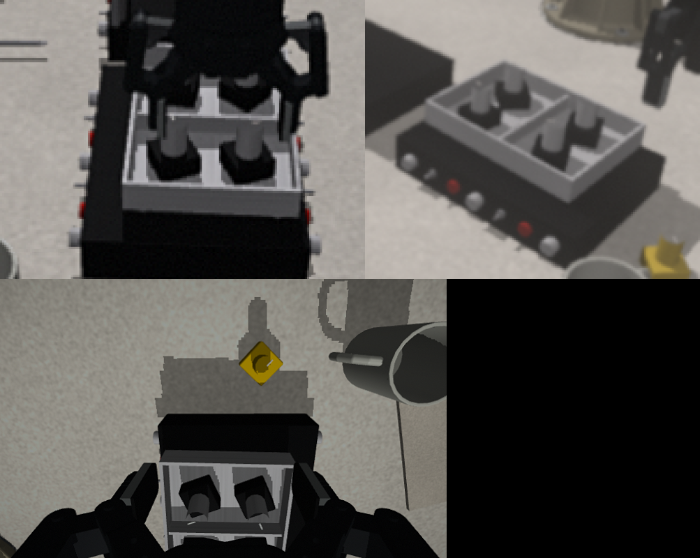

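Picture 13: all four modules stand upright in the tray, two per compartment, and the fingers are clear behind it. The yellow look-alike is at (528,370), out of the way.

Request:
carry_out(steps=[[1, 0, 0, 0.04, 0, 0, 0], [1, 0, 0, 0.04, 0, 0, 0], [1, 0, 0, 0.03, 0, 0, 0], [1, 0, 0, 0.014, 0, 0, 0], [1, 0, 0, 0, 0, 0, 0], [1, 0, 0.01, 0, 0, 0, 0], [1, 0, 0.01, 0, 0, 0, 0], [1, 0, 0.004, 0, 0, 0, 0], [1, 0, 0.004, 0, 0, 0, 0], [1, 0, 0.004, 0, 0, 0, 0], [1, 0, 0.004, 0, 0, 0, 0], [1, 0, 0.004, 0, 0, 0, 0], [1, 0, 0, 0, 0, 0, 0]])

```text
clock: 35.2
tcp_pos: [0.4808, 0.2761, 0.0722]
orientation: [-0.0, 1.0, -0.009, -0.0]
wrist_force: [-0.7, 1.6, 0.5]
finger_gap: 0.0854
```

Request:
carry_out(steps=[[1, 0, 0.004, 0, 0, 0, 0], [1, 0, 0.006, 0, 0, 0, 0], [1, 0, 0.008, 0, 0, 0, 0], [1, 0, 0.008, 0, 0, 0, 0], [1, 0, 0.008, 0, 0, 0, 0], [1, 0, 0.008, 0, 0, 0, 0], [1, 0, 0.008, 0, 0, 0, 0], [1, 0, 0.008, 0, 0, 0, 0], [1, 0, 0.008, 0, 0, 0, 0], [1, 0, 0.008, 0, 0, 0, 0], [1, 0, 0.008, 0, 0, 0, 0], [1, 0, 0.006, 0, 0, 0, 0], [1, 0, 0.004, 0, 0, 0, 0], [1, 0, 0, 0, 0, 0, 0]])

```text
clock: 36.95
tcp_pos: [0.4795, 0.1832, 0.0723]
orientation: [0.001, 1.0, -0.009, 0.0]
wrist_force: [0.8, 0.7, 0.7]
finger_gap: 0.0851
```

```bash
python3 - <<'E'
from h import *
b=shot('side');a=shot('scene')
o=np.hstack([cv2.resize(b['color'][140:310,290:420],(440,576),interpolation=3)[:560],cv2.resize(a['color'][120:290,220:480],(360,235),interpolation=3).repeat(1,0)[:235]] if 0 else [cv2.resize(b['color'][140:310,290:420],(440,576),interpolation=3),np.vstack([cv2.resize(a['color'][120:290,220:480],(360,235),interpolation=3),np.zeros((341,360,3),np.uint8)])])
cv2.imwrite('pics/n.png',o[:,:,::-1])
E
```

```text
(no output)
```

View pics/n.png

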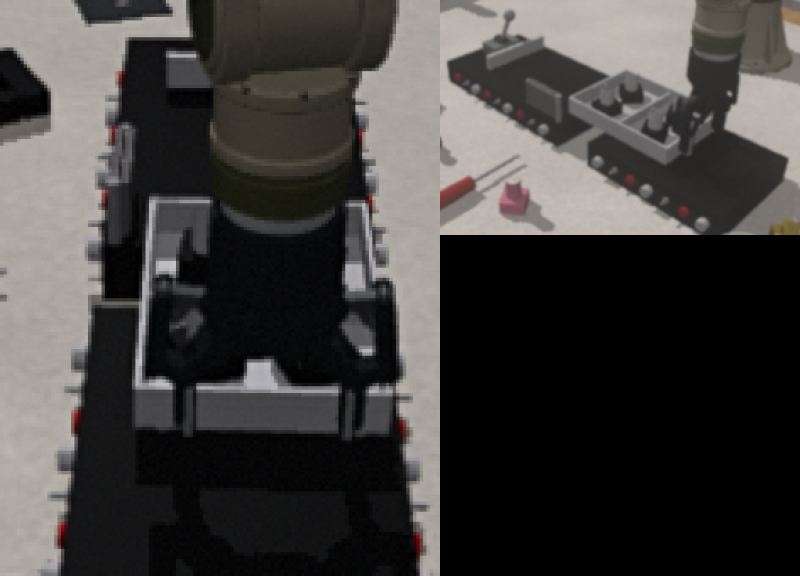

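Picture 14: the tray is square to the boxes, bridging the gap level, and the screen is clear of its path.

Request:
carry_out(steps=[[1, 0, 0.004, 0, 0, 0, 0], [1, 0, 0.006, 0, 0, 0, 0], [1, 0, 0.008, 0, 0, 0, 0], [1, 0, 0.008, 0, 0, 0, 0], [1, 0, 0.008, 0, 0, 0, 0], [1, 0, 0.008, 0, 0, 0, 0], [1, 0, 0.008, 0, 0, 0, 0], [1, 0, 0.008, 0, 0, 0, 0], [1, 0, 0.008, 0, 0, 0, 0], [1, 0, 0.008, 0, 0, 0, 0], [1, 0, 0.008, 0, 0, 0, 0], [1, 0, 0.008, 0, 0, 0, 0], [1, 0, 0.008, 0, 0, 0, 0], [1, 0, 0.008, 0, 0, 0, 0], [1, 0, 0.008, 0, 0, 0, 0], [1, 0, 0.008, 0, 0, 0, 0], [1, 0, 0.008, 0, 0, 0, 0], [1, 0, 0.008, 0, 0, 0, 0], [1, 0, 0.008, 0, 0, 0, 0], [1, 0, 0.004, 0, 0, 0, 0]])

```text
clock: 39.55
tcp_pos: [0.4769, 0.0335, 0.0723]
orientation: [-0.0, 1.0, -0.009, 0.0]
wrist_force: [0.6, 3.0, -1.2]
finger_gap: 0.0856
```

Request:
carry_out(steps=[[1, 0, 0.006, 0, 0, 0, 0], [1, 0, 0.008, 0, 0, 0, 0], [1, 0, 0.008, 0, 0, 0, 0], [1, 0, 0.008, 0, 0, 0, 0], [1, 0, 0.008, 0, 0, 0, 0], [1, 0, 0.008, 0, 0, 0, 0], [1, 0, 0.006, 0, 0, 0, 0], [1, 0, 0.004, 0, 0, 0, 0], [1, 0, 0.002, 0, 0, 0, 0], [1, 0, 0.002, 0, 0, 0, 0], [1, 0, 0, 0, 0, 0, 0]])

```text
clock: 40.92
tcp_pos: [0.4759, -0.0261, 0.0723]
orientation: [0.0, 1.0, -0.008, -0.0]
wrist_force: [-0.0, 1.9, -0.8]
finger_gap: 0.0855
```

Request:
carry_out(steps=[[1, 0, 0.002, 0, 0, 0, 0], [1, 0, 0.003, 0, 0, 0, 0], [1, 0, 0.003, 0, 0, 0, 0], [1, 0, 0.003, 0, 0, 0, 0], [1, 0, 0.002, 0, 0, 0, 0], [1, 0, 0.002, 0, 0, 0, 0], [1, 0, 0.002, 0, 0, 0, 0], [1, 0, 0, 0, 0, 0, 0]])

```text
clock: 41.92
tcp_pos: [0.4756, -0.0433, 0.0723]
orientation: [0.0, 1.0, -0.009, 0.0]
wrist_force: [-0.4, 3.3, -1.1]
finger_gap: 0.0858
```

Request:
carry_out(steps=[[1, 0, 0.002, 0, 0, 0, 0], [1, 0, 0.002, 0, 0, 0, 0], [1, 0, 0.001, 0, 0, 0, 0], [1, 0, 0, 0, 0, 0, 0]])

```text
clock: 42.42
tcp_pos: [0.4756, -0.0481, 0.0723]
orientation: [0.0, 1.0, -0.009, 0.0]
wrist_force: [-0.0, 2.1, 0.4]
finger_gap: 0.0853
```

Request:
carry_out(steps=[[1, 0, 0.002, 0, 0, 0, 0], [1, 0, 0.001, 0, 0, 0, 0], [1, 0, 0.001, 0, 0, 0, 0], [1, 0, 0, 0, 0, 0, 0]])

```text
clock: 42.92
tcp_pos: [0.4755, -0.0521, 0.0723]
orientation: [0.0, 1.0, -0.009, 0.0]
wrist_force: [0.5, 3.8, -0.9]
finger_gap: 0.0853
```

Request:
carry_out(steps=[[1, 0, 0.001, 0, 0, 0, 0], [1, 0, 0.001, 0, 0, 0, 0], [1, 0, 0.001, 0, 0, 0, 0], [1, 0, 0, 0, 0, 0, 0]])

```text
clock: 43.42
tcp_pos: [0.4753, -0.0535, 0.0723]
orientation: [-0.002, 1.0, -0.008, 0.0]
wrist_force: [0.8, 10.2, 2.5]
finger_gap: 0.0855
```

Request:
carry_out(steps=[[1, 0, 0.001, 0, 0, 0, 0], [1, 0, 0.001, 0, 0, 0, 0], [1, 0, 0.001, 0, 0, 0, 0], [1, 0, 0, 0, 0, 0, 0]])

```text
clock: 43.92
tcp_pos: [0.4751, -0.0536, 0.0723]
orientation: [-0.005, 1.0, -0.007, 0.0]
wrist_force: [1.4, 21.5, 3.6]
finger_gap: 0.0855
```

```bash
python3 - <<'E'
from h import *
print(env.get_state()['wrist_force'],env.get_state()['tcp_pos'])
b=shot('side');a=shot('scene')
o=np.vstack([cv2.resize(b['color'][140:240,290:420],(572,440),interpolation=3)[:280],cv2.resize(a['color'][120:220,220:380],(572,358),interpolation=3)[:300]])
cv2.imwrite('pics/o.png',o[:,:,::-1])
E
```

```text
[ 1.37826604 21.51063829  3.62786446] [ 0.47507832 -0.05359944  0.07234599]
```

View pics/o.png

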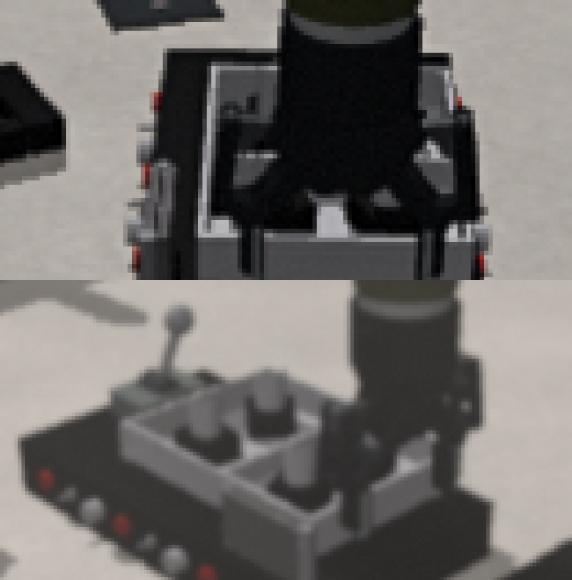

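Picture 15: the tray is home against the stop with a firm 21 N contact, and the latch is behind it. I'll back off and triangulate the latch tip.

Request:
carry_out(steps=[[1, 0, -0.004, 0, 0, 0, 0], [1, 0, -0.006, 0, 0, 0, 0], [1, 0, -0.02, 0, 0, 0, 0], [1, 0, -0.03, 0, 0, 0, 0], [-1, 0, 0, -0.04, 0, 0, 0], [-1, 0, 0, -0.04, 0, 0, 0], [-1, 0, 0, -0.04, 0, 0, 0], [-1, 0, 0, -0.02, 0, 0, 0], [-1, 0, 0, 0, 0, 0, 0]])

```text
clock: 45.15
tcp_pos: [0.4779, 0.0012, 0.214]
orientation: [0.001, 1.0, -0.009, 0.002]
wrist_force: [-0.3, -1.3, 0.6]
finger_gap: -0.0003
```

```bash
python3 - <<'E'
from h import *
print(env.get_state()['tcp_pos'])
a=shot('scene');b=shot('side')
def line(c,uv):
    p=ray(c,uv,0);R=np.array(c['R']);o=-R.T@np.array(c['t']).ravel();d=p-o;return o,d/np.linalg.norm(d)
def tri(pa,pb):
    (o1,d1),(o2,d2)=line(a,pa),line(b,pb)
    k=np.linalg.lstsq(np.array([d1,-d2]).T,o2-o1,rcond=None)[0];x,y=o1+d1*k[0],o2+d2*k[1]
    return ((x+y)/2*1e3).round(),round(np.linalg.norm(x-y)*1e3,1)
print('tip',tri((150+288/2.4,115+38/2.4),(200+454/2.6,115+50/2.6)))
print('pivot',tri((150+279/2.4,115+78/2.4),(200+430/2.6,115+90/2.6)))
B=lambda x,y,z:(ray(b,(200+x/2.6,115+y/2.6),z)*1e3).round()
o=np.vstack([cv2.resize(b['color'][120:240,290:420],(572,528),interpolation=3)[:330],cv2.resize(a['color'][120:220,220:380],(572,358),interpolation=3)[:270]])
cv2.imwrite('pics/p.png',o[:,:,::-1])
E
```

```text
[0.47785128 0.00124741 0.214037  ]
tip (array([ 446., -331.,  126.]), np.float64(1.3))
pivot (array([ 471., -321.,   82.]), np.float64(3.2))
```

View pics/p.png

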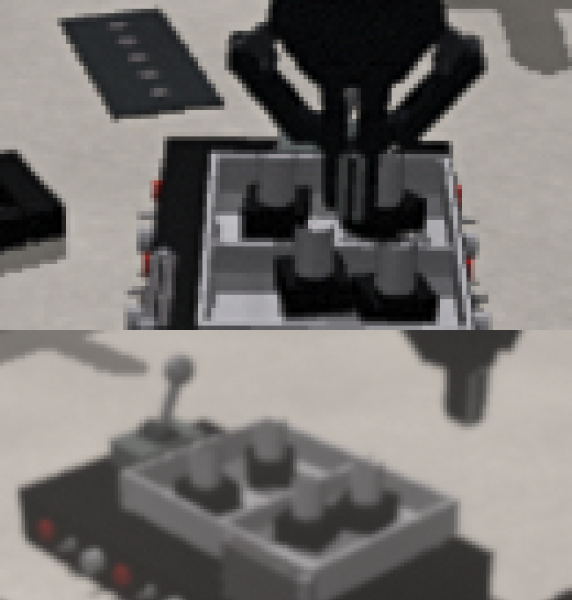

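Picture 16: the tray is square and home, with four modules upright and two in each compartment. The latch tip is at (446,-330,126), which is consistent with a 60 mm lever leaning 0.5 rad. Now I'll throw it.

Request:
carry_out(steps=[[-1, -0.0071, 0.041, 0, 0, 0, 0], [-1, -0.0071, 0.041, 0, 0, 0, 0], [-1, -0.0071, 0.041, 0, 0, 0, 0], [-1, -0.0071, 0.041, 0, 0, 0, 0], [-1, -0.0071, 0.041, 0, 0, 0, 0], [-1, -0.0071, 0.041, 0, 0, 0, 0], [-1, -0.0071, 0.041, 0, 0, 0, 0], [-1, -0.0071, 0.041, 0, 0, 0, 0], [-1, 0, 0, 0, 0, 0, 0], [-1, 0, 0, 0.035, 0, 0, 0], [-1, 0, 0, 0.035, 0, 0, 0], [-1, 0, 0, 0.022, 0, 0, 0], [-1, 0, 0, 0, 0, 0, 0]])

```text
clock: 46.88
tcp_pos: [0.4125, -0.3224, 0.1176]
orientation: [-0.002, 1.0, -0.008, -0.002]
wrist_force: [-0.5, 0.6, -0.4]
finger_gap: -0.0001
```

Request:
carry_out(steps=[[-1, 0.006, 0, 0, 0, 0, 0], [-1, 0.006, 0, 0, 0, 0, 0], [-1, 0.006, 0, 0, 0, 0, 0], [-1, 0.006, 0, 0, 0, 0, 0], [-1, 0.006, 0, 0, 0, 0, 0], [-1, 0.006, 0, 0, 0, 0, 0], [-1, 0.006, 0, 0, 0, 0, 0], [-1, 0.006, 0, 0, 0, 0, 0], [-1, 0.006, 0, 0, 0, 0, 0], [-1, 0.006, 0, 0, 0, 0, 0], [-1, 0, 0, 0, 0, 0, 0]])

```text
clock: 48.25
tcp_pos: [0.4745, -0.3258, 0.12]
orientation: [-0.0, 1.0, -0.008, 0.0]
wrist_force: [-0.6, 0.4, -0.6]
finger_gap: -0.0002
```

Request:
carry_out(steps=[[-1, 0.003, 0, 0, 0, 0, 0], [-1, 0.003, 0, 0, 0, 0, 0], [-1, 0.002, 0, 0, 0, 0, 0], [-1, 0.002, 0, 0, 0, 0, 0], [-1, 0, 0, 0, 0, 0, 0]])

```text
clock: 48.88
tcp_pos: [0.4766, -0.3256, 0.1197]
orientation: [-0.0, 1.0, -0.01, -0.008]
wrist_force: [-23.7, -1.1, 11.0]
finger_gap: 0.0
```

Request:
carry_out(steps=[[-1, 0.002, 0, 0, 0, 0, 0], [-1, 0.001, 0, 0, 0, 0, 0], [-1, 0.001, 0, 0, 0, 0, 0], [-1, 0, 0, 0, 0, 0, 0]])

```text
clock: 49.38
tcp_pos: [0.477, -0.3256, 0.1196]
orientation: [-0.0, 1.0, -0.011, -0.011]
wrist_force: [-34.9, -1.6, 16.2]
finger_gap: -0.0002
```

Hard stop reached. I'll retreat and check.

Request:
carry_out(steps=[[-1, -0.008, 0, 0, 0, 0, 0], [-1, -0.02, 0, 0, 0, 0, 0], [-1, -0.03, 0, 0, 0, 0, 0], [-1, 0, 0, -0.04, 0, 0, 0], [-1, 0, 0, -0.04, 0, 0, 0], [-1, 0, 0, -0.04, 0, 0, 0], [-1, -0.02, -0.03, 0, 0, 0, 0], [-1, -0.02, -0.04, 0, 0, 0, 0], [-1, 0, 0, 0, 0, 0, 0]])

```text
clock: 50.5
tcp_pos: [0.3901, -0.2522, 0.2408]
orientation: [-0.0, 1.0, -0.008, 0.0]
wrist_force: [0.6, -0.2, 1.3]
finger_gap: 0.0001
```

```bash
python3 - <<'E'
from h import *
s=env.get_state();print(s['tcp_pos'],s['wrist_force'])
a=shot('scene','q.png');b=shot('side','r.png')
# expected tip, thrown vs unthrown; local brightness there vs the first pictures
a0=cv2.imread('pics/a.png')[:,:,::-1];b0=cv2.imread('pics/b.png')[:,:,::-1]
for n,c,i0 in(('scene',a,a0),('side',b,b0)):
    for X in((.446,-.330,.126),(.504,-.331,.126)):
        u,v=proj(c,X)[0].round().astype(int)
        print(n,X,(u,v),'diff',np.abs(c['color'][v-3:v+4,u-3:u+4].astype(int)-i0[v-3:v+4,u-3:u+4]).mean().round(1))
    d=np.abs(c['color'].astype(int)-i0).max(2)>40
    u,v=proj(c,(.475,-.328,.11))[0].astype(int)
    for y in range(v-16,v+12): print(''.join('#' if k else '.' for k in d[y,u-24:u+25]))
E
```

```text
[ 0.3900573  -0.25218015  0.24080917] [ 0.63933377 -0.21263148  1.33172985]
scene (0.446, -0.33, 0.126) (np.int64(270), np.int64(131)) diff 77.6
scene (0.504, -0.331, 0.126) (np.int64(254), np.int64(136)) diff 61.8
.................................................
.................................................
.................................................
.................................................
.................................................
..............................###................
.............................######..............
............................#######..............
...........................########..............
...........................#########.............
...........................########..............
...............####........########..............
..............######........######...............
.............########.......#####................
............#########.......####.................
............#########.......###..................
.............########......####..................
.............########......####....
[... 1352 characters left out ...]

............#######............#######...........
.............#######..........#######............
...............#####..........#####..............
.................####........#####...............
..................####.......####................
..................####......####.................
...................####....#####.................
...................####....####..................
...................####...#####..................
....................##......##...................
.................................................
.................................................
.................................................
.................................................
```

```bash
python3 -c "
from workcell import env
print(env.hand_in())"
```

```text
the job is handed in; nothing more can be done
None
```

I carried out the whole job in order and handed it in at about 50.5 s; the hand-in gives no verdict.

- **Screen:** I folded it with the shut fingers and pressed it flat back along the side, with contact of about 11–12 N. The later pictures show it flat and clear of the tray's path.
- **Modules:** Only four black ones were in view. I put two in each compartment, and the pictures show all four upright. I did not go near the mug, screwdriver, clamp or coloured look-alikes, but I made no end check of their positions.
- **Tray:** I pushed it across with the open fingers, square and level. It came up hard against the stop at 21 N.
- **Latch:** I pushed it to its end stop at 35 N. A before/after image comparison shows the tip near where a full throw should put it.

**Last checks:**
- The arm was clear of everything, with near-zero wrist force.
- The screen angles and the tray's position were judged from pictures and contact force, not measured.
- The tray met the stop about 4–6 mm farther on than I had first estimated from the pictures.
- The last picture could not be viewed because the 16-picture limit was reached. The latch throw was therefore checked only by the image comparison, and the screen and modules were not looked at again after the throw.

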